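# Square up a tacked card and hold it for soldering

## Robot

A 6-joint arm with a two-finger parallel gripper is mounted at the origin on the work surface. World frame = base frame: x ahead of the robot, y to its left, z up, the work surface at z = 0. Lengths are in mm, angles in rad, forces in N, time in s.
With the tool pointing down it reaches from about 400 to 925 mm from the base axis. Payload 12.5 kg.
Tool frame: the origin (TCP) lies on the front face of the gripper's body, between the roots of the fingers; the fingertips stand 78 mm ahead of it and the grasp point (between the pads) lies 59 mm ahead of it (env.nose_length is the distance from the TCP to the fingertips, in mm); z points along the fingers, y is the line along which they close (so a half turn about z gives the same grasp; the last joint's range is limited). The gripper opens to 95 mm and grips with 3 to 60 N. Pads are 20 mm wide; open, the fingers measure 119 mm over their backs; the gripper's body (75 mm by 180 mm) begins 59 mm behind the grasp point.
Start: joints at [-0.106, 0.491, 1.559, -0, 1.092, -0.106], TCP at [625.01, 0.022, 292.261] pointing down, gripper open.
Joint ranges: [-3.1, 3.1], [-0.84, 2.19], [0.05, 2.79], [-1.13, 4.28], [0.06, 2.93], [-2.69, 2.69]. Speed limits (rad/s): [2.22, 2.22, 2.79, 3.14, 3.14, 3.14].

## Interface

Orientations are given as [roll, pitch, yaw] about the fixed x, y, z axes, in that order (R = Rz(yaw) Ry(pitch) Rx(roll)).
In Python, from cell import env gives the robot as it stands.
- The arm moves only by the tool jog_arm, never from a script. Its argument "motion" is a list of rows, each a list of 7 numbers: the turn, a rotation vector about the tool's x, y, z in degrees, then the shift along the tool's x, y, z in mm, then the finger opening in mm, from 0 to 95.1. In form: [[wx, wy, wz, x, y, z, hand], ...]. A call has 1 to 10 rows; each row shifts and turns the commanded pose from where the row before left it, along the tool's axes as they then stand; what a row does not reach is not made up. A row lasts 1/8 s, in which the tool goes at most 62.5 mm and 10.7 degrees, less where a joint would pass 70% of its speed; a pose out of reach is approached as far as the arm can. A call is refused whole if a number of a shift passes 62.5 or a number of a turn 10.7, either way. A call with a gripper value outside its range is refused whole. The fingers move at their own pace and stop on an object; the grip force is fixed at half the most. Time passes only in rows, so rows that do not move let the fingers close. It gives the time, the measured TCP pose, the force, the opening and the grip force at its end, in the units of the state.
- env.state(): the state, without advancing time (a new reading comes with each control period).
- env.read_camera(name): name is "scene" or "side" or "wrist"; returns a dict with "color" (480x640x3 uint8, red, green, blue), "z_map" (480x640 float32, mm along the optical axis (not along the pixel's ray), 0 where there is no reading), "camera_matrix" (3x3 intrinsics, pixels), "world_to_cam" (4x4, takes a point from world to camera coordinates). Camera axes: x right, y up, looking along -z (the intrinsics and any distortion apply to the point x, -y, -z); pixel columns grow to the right and rows downward; lengths in mm; the calibration is good to about 2 mm. The wrist camera is an equidistant fisheye: a pixel r from the principal point sees the ray r / f radians off the axis. A picture is of the moment at which its call begins.
- env.job_done(): hands the job in; it is judged then, once.
Trained networks look in the newest picture that a camera, given by its name, has taken for a name from the list of things; names that differ only in an ending like _2 or _b are one class to them, and where a whole thing is asked for, a point or a joint stands for the part that bears it (a point fixed in the world has none). Each returns a list of dicts, best first, with "score" (0 to 1); they miss things now and then, are a little off and sometimes report something else, mostly with a low value. They report only what shows in the picture. A call takes as long as a camera call. They do not tell look-alikes from the thing itself.
- env.recognise(camera, thing): "location" ([column, row] in pixels, amid what is visible of it).
The state is a dict: "t": time; "joints": joint angles; "qvel": joint speeds; "tau": joint torques, N m; "eef_pos": TCP position; "tcp_rot": TCP orientation; "ft_force": force on the tool from outside, world axes, zero at the start; "moment": the same for the moment, N m; "opening": opening from 0.0 (shut) to 1.0 (fully open); "grip_force": force on a finger pad.
Only numpy, scipy, OpenCV 4.12 (cv2) and the standard library are available. Lean on these libraries where they do the work, as an engineer would, in place of code of your own. Each camera call takes 0.05 s, during which the arm holds its last target. There are 200 camera calls.

## Task

One of the two upright cards on the carrier board is only tacked and leans over; the other is already soldered square. Take the steel engineer's square, stand its foot on the board on the side the leaning card tips towards, and press it square-on into the corner until the foot lies flat on the board and the blade has pushed the card upright and bears on it; stay there, holding the square pressed into the corner with the gripper - the program finishes while still holding. Do not push the card past upright, do not bend the finished card, and leave the other things on the bench where they are.

Things in the scene. Friction and masses are not known exactly. Their poses are not given: they have to be found in the camera images.
- square_grip (a point): Steel engineer's square (0.36 kg), an upright L standing on its foot. Foot: bar 110 x 18 wide x 20 mm high. Blade: rises from one end of the foot, 110 mm tall over all, 22 mm wide along the foot, 5 mm thick. Point: mid-width, half-way up the foot (10 mm above its underside), 75 mm from the blade's outer edge: free to grip across the 18 mm. x along the foot, blade to free end; y across; z up.
- square_heel (a point): The square's outer corner, a true right angle: on the underside of the foot, at the blade's outer edge (flush with the foot's end), in the middle of the width. Same axes as square_grip, which lies at (+75, 0, +10) mm from it.
- carrier: Big green carrier board, 320 x 200 mm, on a fixed 340 x 220 mm pallet. Origin under its centre at bench height; x along the long side; the board's upper face is 16 mm above the bench. Two upright cards stand across it, 150 mm apart along x. On each card's +x side a lane 130 mm long, 90 mm wide, centred on the card, is bare; parts elsewhere are up to 12 mm tall.
- card_a_foot (a point): Middle of the foot of one upright card, on the carrier board's upper face. The two cards look alike: green, 110 mm wide (y), 62 mm tall (z), 2.4 mm thick (x; faces 1.2 mm either side of this point). Axes lean with the card: x its face normal, y along its foot, z up the card. Either card may be in either place. Small parts, none within 25 mm of the middle line of the +x face.
- card_a (a joint): Lean of card_a (rad) about its foot: 0 = at right angles to the board, positive = its top tips to the card's +x side. A finished card is at 0 and hardly moves; a card that is only tacked leans 4 to 8 degrees to its +x side, turns stiffly (0.1 N m, about 2 N at its top) and stays where it is put.
- card_b_foot (a point): The same point and axes for the other upright card.
- card_b (a joint): Lean of card_b (rad), as for card_a.
- flux_bottle: Loose bystander: white dropper bottle, 42 mm across, 108 mm tall, origin under its centre.
- solder_reel: Loose bystander: reel of solder lying flat, 60 mm across, 36 mm tall, origin under its centre.
- cutters: Loose bystander: side cutters lying flat, about 125 mm long and 12 mm tall, origin under the pivot, jaws to +x.
- brush: Loose bystander: black cleaning brush lying on its back, 165 mm long along x, 21 mm tall.
- parts_tray: Loose bystander: grey divided tray, 100 x 140 x 25 mm, origin under its centre.
- aerosol: Loose bystander: spray can, 52 mm across, 170 mm tall, origin under its centre.
- tip_tin: Loose bystander: open aluminium tin, 64 mm across, 32 mm tall, origin under its centre.
Not all that is in view belongs to the job. What is shaped like the part that bears square_grip but pink or yellow is not meant.

How it is judged:
By the outcome, as a careful person would: the job done as asked, in the order asked, and still so for the second after the job is handed in, while the arm keeps its last pose, push and grip.
It also fails if it takes over 40 s, if anything falls off the work surface, if the arm or the gripper's body presses on something with over 40 N, if the wrist force passes 120 N, or if a joint passes its speed limit or range.

## Working session

There is one attempt and no reset: what is moved stays moved. The work goes in short steps, Python scripts to look and compute and a tool call to move; the robot and the scene stay as the last step left them, time stands still between calls to the robot, and variables do not carry over. Pictures are saved under pics/ and viewed, at most 10 in all, crops included, and the job is handed in when it is done.

Besides the shell and the picture viewer there is one more tool, called as a command line: name --pt "numbers of a row" for each row, then --argument value for the rest. jog_arm: Moves the arm, as the interface text tells. Its arguments: {"type":"object","properties":{"motion":{"type":"array"}},"required":["motion"]}

```bash
mkdir -p pics && cat > h.py <<'E'
import numpy as np, cv2, json
from cell import env
def cam(n):
    d=env.read_camera(n); return d
def world(d,mask_or_px=None):
    K=d["camera_matrix"];z=d["z_map"]
    v,u=np.mgrid[0:480,0:640]
    X=(u-K[0,2])/K[0,0]*z; Y=-(v-K[1,2])/K[1,1]*z
    P=np.stack([X,Y,-z,np.ones_like(z)],-1)
    W=P@np.linalg.inv(d["world_to_cam"]).T
    W[z<=0]=np.nan
    return W[...,:3]
def save(n,im): cv2.imwrite("pics/"+n,im[...,::-1])
E
python3 - <<'E'
from h import *
for n in ["scene","side"]:
    d=cam(n); save(n+"0.png",d["color"]); W=world(d)
    np.savez(n+"0.npz",**d)
    for t in ["square_grip","square_heel","carrier","card_a_foot","card_b_foot","flux_bottle","aerosol"]:
        for r in env.recognise(n,t)[:4]:
            c,rr=map(int,map(round,r["location"])); print(n,t,round(r["score"],2),c,rr,W[rr,c].round(0))
E
```

```text
scene square_grip 0.72 303 145 [ 169. -323.   17.]
scene square_grip 0.65 199 210 [ 557. -317.   17.]
scene square_grip 0.53 259 199 [ 435. -223.   34.]
scene square_heel 0.93 195 210 [ 558. -334.    7.]
scene square_heel 0.73 301 152 [ 184. -317.    3.]
scene square_heel 0.55 259 197 [ 435. -223.   41.]
scene carrier 0.88 311 326 [620. 136.  13.]
scene card_a_foot 0.59 314 310 [608. 132.  52.]
scene card_a_foot 0.39 448 306 [367. 313.   2.]
scene card_b_foot 0.93 268 274 [600. -14.  44.]
scene flux_bottle 0.59 178 261 [ 719. -179.   55.]
scene aerosol 0.61 391 400 [701. 392. 132.]
scene aerosol 0.55 315 313 [603. 131.  37.]
side square_grip 0.81 266 386 [ 184. -323.   21.]
side square_grip 0.59 351 326 [ 413. -278.   24.]
side square_grip 0.55 420 316 [ 575. -317.    2.]
side square_heel 0.89 418 315 [ 563. -322.   18.]
side square_heel 0.69 349 328 [ 410. -276.   17.]
side square_heel 0.61 268 387 [ 187. -327.   21.]
side square_heel 0.57 257 164 [498. 400.  23.]
side carrier 0.91 336 214 [588.  82.  15.]
side card_a_foot 0.97 334 196 [609. 128.  38.]
side card_b_foot 0.6 356 223 [588. -19.  57.]
side flux_bottle 0.84 441 252 [ 705. -217.   61.]
side aerosol 0.96 315 131 [675. 352. 108.]
```

View pics/scene0.png

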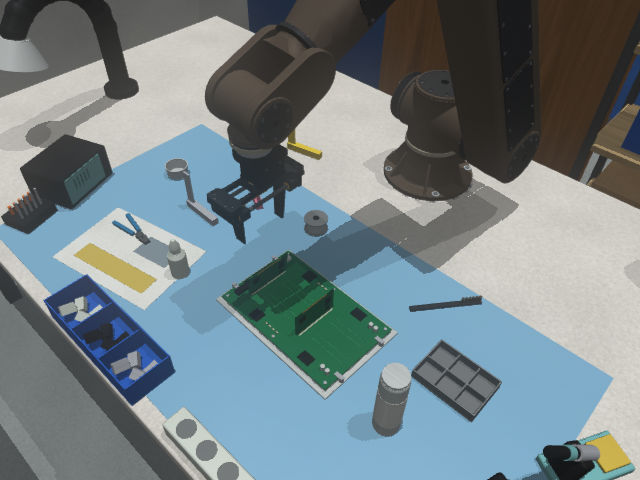

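View pics/side0.png

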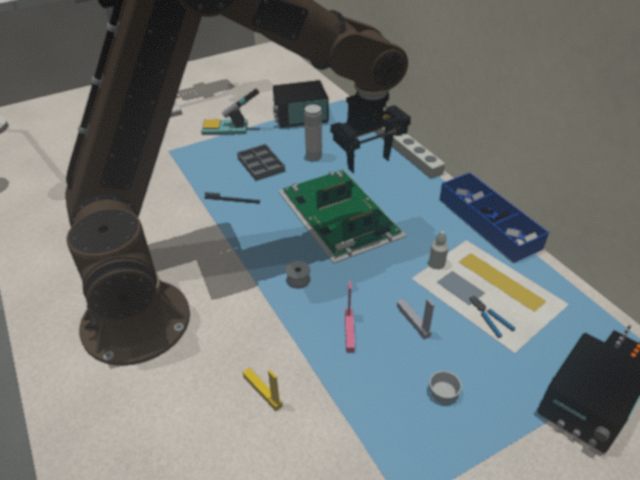

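```bash
python3 - <<'E'
from h import *
ims=[]
for n,(u,v) in [("scene",(200,205)),("side",(415,318))]:
    d=dict(np.load(n+"0.npz")); W=world(d)
    c=d["color"][v-50:v+50,u-65:u+65]; ims.append(cv2.resize(c,None,fx=3,fy=3,interpolation=cv2.INTER_CUBIC))
    m=lambda x0,x1,y0,y1,z0,z1:W[(W[...,0]>x0)&(W[...,0]<x1)&(W[...,1]>y0)&(W[...,1]<y1)&(W[...,2]>z0)&(W[...,2]<z1)]
    def rect(P):
        r=cv2.minAreaRect(P[:,:2].astype(np.float32)); return np.round(r[0],1),np.round(r[1],1),round(r[2],1),len(P)
    print(n,"foot",rect(m(500,640,-380,-220,8,24)))
    B=m(500,640,-380,-220,35,130); print(" blade",rect(B),B[:,2].max(),np.median(B,0))
    print(" foot top z",np.median(m(500,640,-380,-220,14,26)[:,2]))
    C=m(430,800,-150,280,11,20); print(" board",rect(C),np.median(C[:,2]))
    for y0,y1 in[(-60,30),(80,190)]:
        for z0 in(25,35,45,55,65,75):
            P=m(500,720,y0,y1,z0,z0+10); 
            if len(P)>10: print("  card",y0,z0,np.median(P,0).round(1),rect(P))
h=np.hstack(ims); save("crop1.png",h)
E
```

```text
scene foot (array([ 551.1, -316.3]), array([115.9,  22. ]), 88.9, 277)
 blade (array([ 549.5, -358.9]), array([29.5,  9. ]), 86.1, 151) 110.80131578485725 [ 551.04524751 -356.95783889   75.55854784]
 foot top z 18.30782102529065
 board (array([604.1, 101.5]), array([341.1, 202.8]), 88.1, 9687) 14.974777438830984
  card -60 25 [616.4 -16.3  28.3] (array([596.7, -23.3]), array([ 30.5, 154.5]), 82.2, 138)
  card -60 35 [602.9 -14.4  39.4] (array([600.1, -14. ]), array([  4.5, 111.1]), 87.8, 86)
  card -60 45 [605.5 -12.5  50.2] (array([600.6, -12.4]), array([  5.4, 109.9]), 87.9, 101)
  card -60 55 [599.6 -11.4  60. ] (array([600.2, -11. ]), array([  5.8, 111.4]), 88.1, 102)
  card -60 65 [598.7 -10.6  70.6] (array([599.9, -10.2]), array([  6.2, 112. ]), 88.3, 116)
  card -60 75 [608.   -9.9  76.8] (array([601.7,  -9.5]), array([  4.5, 106.4]), 87.4, 42)
  card 80 25 [612.6 131.9  30. ] (array([606.4, 132.6]), array([  4.4, 108.6]), 87.1, 118)
  card 80 35 [607.6 132.1  39.7] (array([606. , 131.9]), array([  4.5, 108. ]), 87.8, 101)
  card 80 45 [602.9 132.5  50.6] (array([605.9, 132.6]
[... 1013 characters left out ...]
.1  70. ] (array([604.7, -15.9]), array([ 13.1, 111.9]), 89.9, 125)
  card -60 75 [599.1 -15.8  77. ] (array([603.5, -15.3]), array([ 11.1, 110.7]), 87.8, 69)
  card 80 25 [610.1 126.8  30.3] (array([633.2, 121.1]), array([ 34.5, 153.8]), 73.2, 96)
  card 80 35 [605.4 126.5  39.8] (array([608.5, 127.9]), array([ 13.9, 108.3]), 89.3, 92)
  card 80 45 [610.6 126.6  50.1] (array([608.4, 126.2]), array([ 10.9, 108.9]), 86.9, 112)
  card 80 55 [608.7 126.9  60.2] (array([607.2, 127.4]), array([ 12.6, 106.2]), 89.1, 96)
  card 80 65 [608.4 126.7  70. ] (array([610.1, 128.6]), array([ 15.3, 108.1]), 88.1, 111)
  card 80 75 [609.2 126.1  77.4] (array([609.5, 126.3]), array([ 10.8, 112.5]), 87.7, 61)
```

View pics/crop1.png

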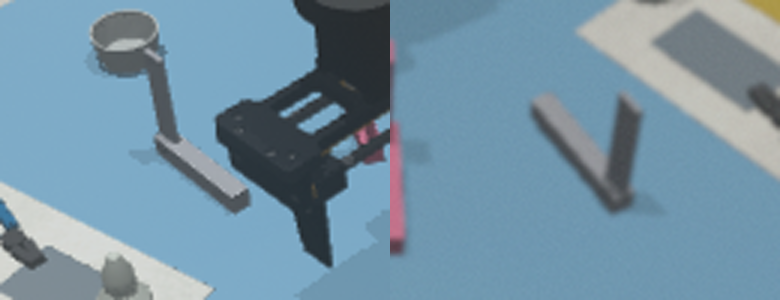

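```bash
python3 - <<'E'
from h import *
s=env.state(); print({k:np.round(s[k],3).tolist() for k in("t","eef_pos","tcp_rot","ft_force","opening")})
from scipy.spatial.transform import Rotation as R
print(R.from_euler("xyz",s["tcp_rot"]).as_matrix().round(3))
for n in["scene","side"]:
    W=world(dict(np.load(n+"0.npz")))
    for nm,(x0,x1,y0,y1,z0,z1) in dict(cardA=(500,720,-40,10,36,80),cardB=(500,720,100,160,36,80),foot=(530,575,-380,-250,15,23)).items():
        P=W[(W[...,0]>x0)&(W[...,0]<x1)&(W[...,1]>y0)&(W[...,1]<y1)&(W[...,2]>z0)&(W[...,2]<z1)]
        if nm=="foot": print(n,nm,np.polyfit(P[:,1],P[:,0],1),P.mean(0))
        else:
            A=np.c_[P[:,0]-600,P[:,2]-16,np.ones(len(P))]; c=np.linalg.lstsq(A,P[:,1],rcond=None)[0]
            print(n,nm,"dy/dx,deg",np.degrees(c[0]).round(2),"lean deg",np.degrees(np.arctan(c[1])).round(2),"y foot",c[2].round(1),"x range",P[:,0].min().round(),P[:,0].max().round())
E
```

```text
{'t': 0.8, 'eef_pos': [625.006, 0.023, 292.278], 'tcp_rot': [3.141, 0.0, 1.571], 'ft_force': [-0.328, 0.496, -0.069], 'opening': 1.0}
[[-0.  1.  0.]
 [ 1.  0. -0.]
 [-0.  0. -1.]]
scene cardA dy/dx,deg -2.08 lean deg 6.79 y foot -16.8 x range 544.0 656.0
scene cardB dy/dx,deg -2.32 lean deg -0.94 y foot 133.2 x range 549.0 662.0
scene foot [6.59509744e-03 5.54019426e+02] [ 551.97279745 -310.32572636   18.39653306]
side cardA dy/dx,deg -1.91 lean deg 8.9 y foot -24.3 x range 548.0 661.0
side cardB dy/dx,deg -2.02 lean deg 0.95 y foot 126.3 x range 554.0 666.0
side foot [5.13773138e-02 5.68163613e+02] [ 551.81146698 -318.27561552   19.87629456]
```

jog_arm --pt "0 0 0 -50 -12 0 95" --pt "0 0 0 -50 -12 0 95" --pt "0 0 0 -50 -12 0 80" --pt "0 0 0 -50 -12 0 70" --pt "0 0 0 -50 -12 0 60" --pt "0 0 0 -47 -13 0 60" --pt "0 0 0 0 0 20 60" --pt "0 0 0 0 0 0 60"

```text
t: 1.8
eef_pos: [551.4, -297.2, 271.1]
tcp_rot: [-3.14, -0.002, 1.57]
ft_force: [-1.4, -0.7, 0.5]
opening: 0.633
grip_force: 0.0
```

```bash
cat >> h.py <<'E'
def fish(d,P):
    p=d["world_to_cam"]@np.r_[P,1]; x,y,z=p[0],-p[1],-p[2]; K=d["camera_matrix"]
    r=np.hypot(x,y); th=np.arctan2(r,z); return np.array([K[0,2]+K[0,0]*th*x/r,K[1,2]+K[1,1]*th*y/r])
def unfish(d,u,v,z0):
    K=d["camera_matrix"]; a=(u-K[0,2])/K[0,0]; b=(v-K[1,2])/K[1,1]; th=np.hypot(a,b)
    ray=np.array([np.sin(th)*a/th,-np.sin(th)*b/th,-np.cos(th)]); T=np.linalg.inv(d["world_to_cam"])
    r=T[:3,:3]@ray; o=T[:3,3]; return o+r*(z0-o[2])/r[2]
E
python3 - <<'E'
from h import *
d=cam("wrist"); np.savez("w1.npz",**d); save("w1.png",d["color"])
print(env.state()["eef_pos"])
for t in["square_grip","square_heel"]:
    for r in env.recognise("wrist",t)[:3]: print(t,r,unfish(d,*r["location"],10).round(1))
E
```

```text
[ 551.94284378 -296.90161807  272.07943427]
square_grip {'location': [318.1, 241.7], 'score': 0.94} [ 554.  -324.7   10. ]
square_grip {'location': [16.8, 246.5], 'score': 0.65} [ 166.6 -331.5   10. ]
square_grip {'location': [172.3, 178.8], 'score': 0.62} [ 407.9 -258.9   10. ]
square_heel {'location': [314.5, 240.0], 'score': 0.76} [ 550.4 -323.    10. ]
square_heel {'location': [170.8, 175.3], 'score': 0.7} [ 406.5 -255.3   10. ]
square_heel {'location': [17.6, 245.9], 'score': 0.69} [ 168.5 -330.7   10. ]
```

View pics/w1.png

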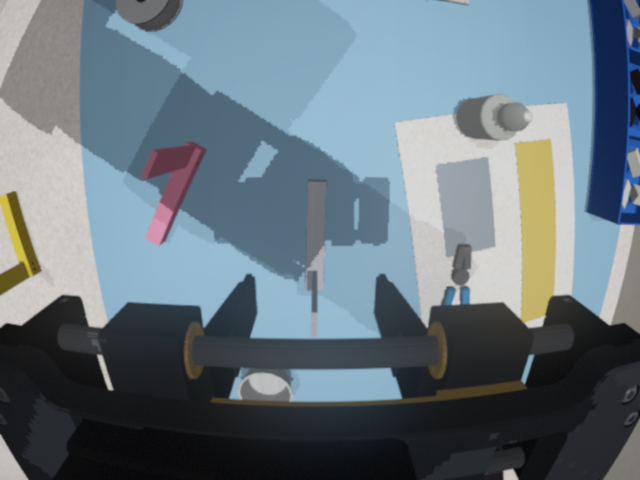

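```bash
python3 - <<'E'
from h import *
d=dict(np.load("w1.npz"))
g=d["color"].astype(int); sat=(g.max(2)-g.min(2))
# foot mask: greyish
for v in range(176,296,8):
    r=sat[v,295:340]; c=np.where(r<22)[0]+295
    if len(c): print(v,c.min(),c.max(),unfish(d,c.min()-.5,v,20)[:2].round(1),unfish(d,c.max()+.5,v,20)[:2].round(1))
c=np.where(sat[170:190,317]<22)[0]; print("end",c.min()+170, unfish(d,317,c.min()+169.5,20).round(1))
E
```

```text
184 308 326 [ 544.1 -265.8] [ 561.7 -265.8]
192 308 326 [ 544.  -273.3] [ 561.8 -273.4]
200 307 325 [ 543.  -280.9] [ 560.9 -281. ]
208 307 325 [ 543.  -288.6] [ 560.9 -288.6]
216 307 325 [ 542.9 -296.3] [ 560.9 -296.4]
224 307 324 [ 542.9 -304.2] [ 560.  -304.2]
232 307 324 [ 542.8 -312. ] [ 560.1 -312.1]
240 307 323 [ 542.8 -320. ] [ 559.1 -320.1]
248 307 323 [ 542.7 -328.1] [ 559.2 -328.1]
256 306 323 [ 541.6 -336.3] [ 559.2 -336.3]
264 306 323 [ 541.6 -344.6] [ 559.3 -344.7]
272 306 322 [ 541.5 -353.1] [ 558.3 -353.1]
280 306 322 [ 541.4 -361.7] [ 558.4 -361.7]
288 306 322 [ 541.3 -370.4] [ 558.4 -370.4]
end 179 [ 552.9 -260.6   20. ]
```

jog_arm --pt "0 0 1.8 1 0 40 60" --pt "0 0 0 0 0 50 60" --pt "0 0 0 0 0 50 60" --pt "0 0 0 0 0 30 60" --pt "0 0 0 0 0 14 60" --pt "0 0 0 0 0 6 60" --pt "0 0 0 0 0 0 60" --pt "0 0 0 0 0 0 60"

```text
t: 2.95
eef_pos: [552.4, -296.2, 83.4]
tcp_rot: [3.14, 0.001, 1.539]
ft_force: [0.5, 1.3, 0.2]
opening: 0.631
grip_force: 0.0
```

jog_arm --pt "0 0 0 0 0 1.5 40" --pt "0 0 0 0 0 0 25" --pt "0 0 0 0 0 0 10" --pt "0 0 0 0 0 0 5" --pt "0 0 0 0 0 0 5" --pt "0 0 0 0 0 0 5" --pt "0 0 0 0 0 0 5"

```text
t: 3.82
eef_pos: [552.0, -296.0, 80.7]
tcp_rot: [-3.142, -0.0, 1.539]
ft_force: [0.1, 0.8, 0.2]
opening: 0.19
grip_force: 30.0
```

jog_arm --pt "0 0 0 0 0 -25 5" --pt "0 0 0 0 0 -50 5" --pt "0 0 0 0 0 -55 5" --pt "0 0 0 30 6 0 5" --pt "0 0 0 45 6 0 5" --pt "0 0 0 45 6 0 5" --pt "0 0 0 45 6 0 5" --pt "0 0 0 45 6 0 5" --pt "0 0 0 45 6 0 5" --pt "0 0 0 45 6 0 5"

```text
t: 5.08
eef_pos: [603.3, 4.1, 210.3]
tcp_rot: [-3.141, -0.0, 1.539]
ft_force: [-0.2, -1.1, -3.9]
opening: 0.187
grip_force: 30.0
```

jog_arm --pt "0 0 0 45 0 0 5" --pt "0 0 0 25 0 0 5" --pt "0 0 0 8 0 0 5" --pt "0 0 0 0 0 0 5" --pt "0 0 0 0 0 0 5" --pt "0 0 0 0 0 0 5"

```text
t: 5.82
eef_pos: [605.9, 79.6, 210.8]
tcp_rot: [3.141, 0.0, 1.538]
ft_force: [0.3, -0.5, -5.3]
opening: 0.19
grip_force: 30.0
```

```bash
python3 - <<'E'
from h import *
s=env.state(); print(s["eef_pos"],s["tcp_rot"],s["ft_force"])
d=cam("wrist"); np.savez("w2.npz",**d); save("w2.png",d["color"])
for n in ["scene","side"]:
    e=cam(n); np.savez(n+"2.npz",**e)
    if n=="side": save("side2.png",cv2.resize(e["color"][120:300,240:480],None,fx=3,fy=3,interpolation=cv2.INTER_CUBIC))
E
```

```text
[605.92968078  79.61770181 210.77613514] [3.14147916e+00 5.36866748e-05 1.53823201e+00] [ 0.34866865 -0.4990122  -5.28670741]
```

View pics/w2.png

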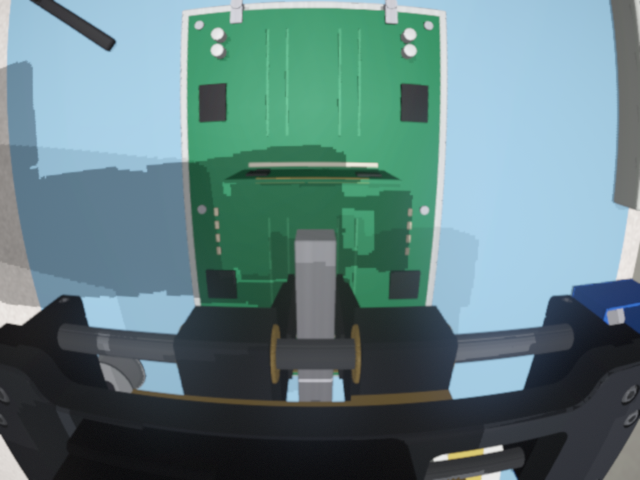

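View pics/side2.png

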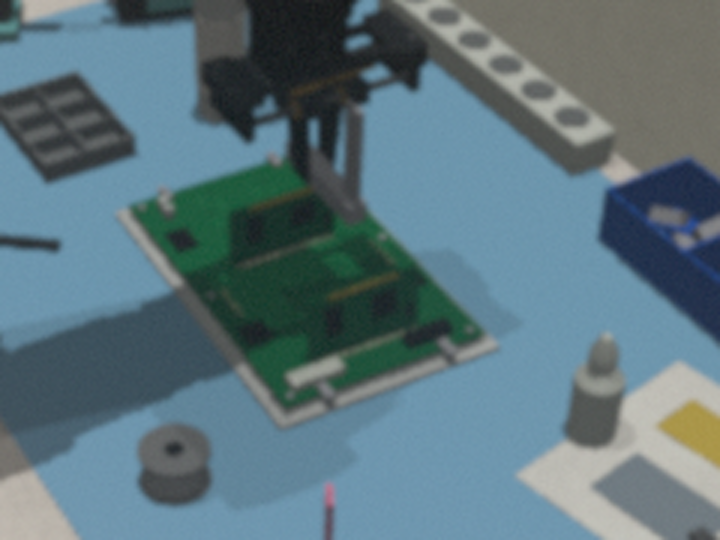

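```bash
python3 - <<'E'
from h import *
d=dict(np.load("w2.npz")); K=d["camera_matrix"]
g=d["color"].astype(int); green=(g[...,1]>g[...,0]+25)&(g[...,1]>g[...,2]+10)
for v in (40,80,120,160,200):
    c=np.where(green[v,150:480])[0]+150; a=unfish(d,c.min(),v,16); b=unfish(d,c.max(),v,16); print(v,c.min(),c.max(),a[:2].round(1),b[:2].round(1),"mid",((a+b)/2)[:2].round(1),"w",np.linalg.norm(a-b).round(1))
for col in (250,313,378): 
    print(col,[tuple(g[v,col]) for v in range(158,186,2)])
for p in [(250,164),(378,165)]: print(p,unfish(d,*p,16).round(1))
for p in [(257,179),(370,179)]: print(p,unfish(d,*p,78).round(1))
# top board edge
c=[np.where(green[:60,u])[0].min() for u in (210,320,425)];print(c,[unfish(d,u,v,16)[:2].round(1) for u,v in zip((210,320,425),c)])
# held foot edges at z=150
sat=g.max(2)-g.min(2)
for v in(238,250,262):
    c=np.where(sat[v,285:345]<14)[0]+285; print(v,c.min(),c.max(),unfish(d,c.min()-.5,v,150)[:2].round(1),unfish(d,c.max()+.5,v,150)[:2].round(1))
print("foot end",unfish(d,316,231,150).round(1))
E
```

```text
40 188 439 [510.8 241. ] [709.  234.1] mid [609.9 237.5] w 198.3
80 187 439 [509.3 207.5] [707.4 200.7] mid [608.4 204.1] w 198.2
120 187 439 [507.9 175.1] [706.7 168.3] mid [607.3 171.7] w 198.9
160 188 438 [506.5 142.9] [705.9 136.1] mid [606.2 139.5] w 199.5
200 191 435 [506.  110.2] [704.2 103.5] mid [605.1 106.9] w 198.3
250 [(np.int64(51), np.int64(113), np.int64(82)), (np.int64(52), np.int64(113), np.int64(82)), (np.int64(111), np.int64(136), np.int64(116)), (np.int64(169), np.int64(168), np.int64(156)), (np.int64(147), np.int64(154), np.int64(139)), (np.int64(54), np.int64(106), np.int64(79)), (np.int64(25), np.int64(58), np.int64(41)), (np.int64(23), np.int64(30), np.int64(27)), (np.int64(41), np.int64(44), np.int64(43)), (np.int64(32), np.int64(59), np.int64(45)), (np.int64(31), np.int64(79), np.int64(54)), (np.int64(48), np.int64(109), np.int64(79)), (np.int64(48), np.int64(110), np.int64(81)), (np.int64(48), np.int64(109), np.int64(79))]
313 [(np.int64(51), np.int64(113), np.int64(82)), (np.int64(58), np.int64(116), np.int64(85)), (np.int64(138), np.int64(150), np.int64(1
[... 826 characters left out ...]
, (np.int64(30), np.int64(63), np.int64(48)), (np.int64(48), np.int64(62), np.int64(57)), (np.int64(49), np.int64(65), np.int64(58)), (np.int64(37), np.int64(89), np.int64(64)), (np.int64(69), np.int64(151), np.int64(111)), (np.int64(74), np.int64(161), np.int64(119)), (np.int64(69), np.int64(150), np.int64(111))]
(250, 164) [557.2 136.2  16. ]
(378, 165) [656.7 132.1  16. ]
(257, 179) [572.  131.4  78. ]
(370, 179) [641.2 129.   78. ]
[np.int64(13), np.int64(8), np.int64(14)] [array([529.3, 261.7]), array([615.7, 258.2]), array([698.6, 255.8])]
238 296 334 [598.5 113.6] [615.3 113.1]
250 295 335 [597.8 108.2] [615.6 107.6]
262 295 335 [597.5 102.7] [615.5 102.1]
foot end [607.4 116.4 150. ]
```

jog_arm --pt "0 0 0 0 -1.5 25 5" --pt "0 0 0 0 0 45 5" --pt "0 0 0 0 0 28 5" --pt "0 0 0 0 0 10 5" --pt "0 0 0 0 0 2 5" --pt "0 0 0 0 0 0 5" --pt "0 0 0 0 0 0 5"

```text
t: 6.85
eef_pos: [604.8, 80.6, 101.8]
tcp_rot: [3.14, -0.0, 1.539]
ft_force: [0.2, 0.4, -3.7]
opening: 0.187
grip_force: 30.0
```

jog_arm --pt "0 0 0 0 0 1 5" --pt "0 0 0 0 0 1 5" --pt "0 0 0 0 0 0 5"

```text
t: 7.22
eef_pos: [604.4, 80.6, 98.7]
tcp_rot: [-3.142, 0.0, 1.539]
ft_force: [-0.5, -0.8, -4.0]
opening: 0.19
grip_force: 30.0
```

jog_arm --pt "0 0 0 0 0 1 5" --pt "0 0 0 0 0 0.5 5" --pt "0 0 0 0 0 0 5"

```text
t: 7.6
eef_pos: [604.4, 80.6, 97.2]
tcp_rot: [-3.142, -0.0, 1.539]
ft_force: [-0.0, -0.2, -4.3]
opening: 0.187
grip_force: 30.0
```

jog_arm --pt "0 0 0 0 0 0.5 5" --pt "0 0 0 0 0 0 5" --pt "0 0 0 0 0 0 5"

```text
t: 7.98
eef_pos: [604.4, 80.6, 96.8]
tcp_rot: [3.141, 0.0, 1.539]
ft_force: [-0.7, -0.3, -2.1]
opening: 0.189
grip_force: 30.0
```

jog_arm --pt "0 0 0 0 0 0.3 5" --pt "0 0 0 0 0 0 5"

```text
t: 8.22
eef_pos: [604.4, 80.6, 96.8]
tcp_rot: [3.141, 0.0, 1.539]
ft_force: [-1.4, 0.4, 1.4]
opening: 0.188
grip_force: 30.0
```

jog_arm --pt "0 0 0 -4 0 0 5" --pt "0 0 0 -4 0 0 5" --pt "0 0 0 -3 0 0 5" --pt "0 0 0 0 0 0 5"

```text
t: 8.72
eef_pos: [604.3, 69.2, 96.7]
tcp_rot: [3.141, 0.0, 1.539]
ft_force: [-0.0, 1.2, 4.3]
opening: 0.186
grip_force: 30.0
```

jog_arm --pt "0 0 0 -2 0 0 5" --pt "0 0 0 -2 0 0 5" --pt "0 0 0 0 0 0 5"

```text
t: 9.1
eef_pos: [604.1, 65.7, 96.7]
tcp_rot: [3.141, -0.0, 1.539]
ft_force: [0.5, 6.0, 5.6]
opening: 0.187
grip_force: 30.0
```

jog_arm --pt "0 0 0 -2 0 0 5" --pt "0 0 0 0 0 0 5"

```text
t: 9.35
eef_pos: [604.0, 63.8, 96.7]
tcp_rot: [3.141, -0.0, 1.539]
ft_force: [0.2, 4.6, 5.6]
opening: 0.186
grip_force: 30.0
```

jog_arm --pt "0 0 0 -1.5 0 0 5" --pt "0 0 0 0 0 0 5"

```text
t: 9.6
eef_pos: [604.0, 62.4, 96.7]
tcp_rot: [3.141, -0.0, 1.539]
ft_force: [0.4, 5.8, 5.7]
opening: 0.188
grip_force: 30.0
```

jog_arm --pt "0 0 0 -1 0 0 5" --pt "0 0 0 0 0 0 5"

```text
t: 9.85
eef_pos: [603.9, 61.4, 96.7]
tcp_rot: [3.141, -0.0, 1.539]
ft_force: [-0.8, 6.3, 5.2]
opening: 0.187
grip_force: 30.0
```

jog_arm --pt "0 0 0 -0.7 0 0 5" --pt "0 0 0 0 0 0 5"

```text
t: 10.1
eef_pos: [603.9, 60.7, 96.7]
tcp_rot: [3.141, -0.0, 1.539]
ft_force: [0.0, 6.6, 5.3]
opening: 0.185
grip_force: 30.0
```

```bash
python3 - <<'E'
from h import *
s=env.state(); print(s["eef_pos"],s["moment"],s["ft_force"])
for n in["scene","side"]:
    d=cam(n); np.savez(n+"3.npz",**d); W=world(d)
    for nm,(y0,y1) in dict(cardA=(-40,5),cardB=(100,160)).items():
        m=(abs(W[...,0]-602)>15)&(abs(W[...,0]-602)<60)&(W[...,1]>y0)&(W[...,1]<y1)&(W[...,2]>36)&(W[...,2]<76); P=W[m]
        A=np.c_[P[:,0]-600,P[:,2]-16,np.ones(len(P))]; c=np.linalg.lstsq(A,P[:,1],rcond=None)[0]
        print(n,nm,len(P),np.degrees(np.arctan(c[1])).round(2),c[2].round(1))
    B=W[(abs(W[...,0]-602)<20)&(W[...,1]>-25)&(W[...,1]<25)&(W[...,2]>84)&(W[...,2]<124)]
    if len(B)>20: print(n,"blade",len(B),np.degrees(np.arctan(np.polyfit(B[:,2],B[:,1],1)[0])))
E
```

```text
[603.90840726  60.72562912  96.72391498] [ 1.20259457 -0.02469172  0.02022281] [0.04640852 6.59857377 5.32291147]
scene cardA 19 5.88 -20.9
scene cardB 340 -0.54 133.0
scene blade 100 7.590035542441499
side cardA 326 4.46 -24.4
side cardB 9 -3.03 134.5
side blade 114 24.35937086412705
```

jog_arm --pt "0 0 0 -1 0 0 5" --pt "0 0 0 0 0 0 5"

```text
t: 10.45
eef_pos: [603.9, 59.7, 96.7]
tcp_rot: [3.141, -0.0, 1.539]
ft_force: [1.0, 7.2, 5.2]
opening: 0.186
grip_force: 30.0
```

jog_arm --pt "0 0 0 -1 0 0 5" --pt "0 0 0 0 0 0 5"

```text
t: 10.7
eef_pos: [603.8, 58.7, 96.7]
tcp_rot: [3.141, -0.0, 1.539]
ft_force: [0.4, 6.5, 5.4]
opening: 0.187
grip_force: 30.0
```

jog_arm --pt "0 0 0 -0.7 0 0 5" --pt "0 0 0 0 0 0 5"

```text
t: 10.95
eef_pos: [603.8, 58.1, 96.7]
tcp_rot: [3.141, -0.0, 1.539]
ft_force: [0.4, 7.0, 6.3]
opening: 0.19
grip_force: 30.0
```

jog_arm --pt "0 0 0 -0.5 0 0 5" --pt "0 0 0 0 0 0 5"

```text
t: 11.2
eef_pos: [603.8, 57.6, 96.7]
tcp_rot: [3.141, -0.0, 1.539]
ft_force: [-0.2, 7.5, 6.2]
opening: 0.189
grip_force: 30.0
```

jog_arm --pt "0 0 0 -0.5 0 0 5" --pt "0 0 0 0 0 0 5"

```text
t: 11.45
eef_pos: [603.8, 57.4, 96.7]
tcp_rot: [3.141, -0.001, 1.539]
ft_force: [1.3, 9.0, 4.8]
opening: 0.186
grip_force: 30.0
```

jog_arm --pt "0 0 0 -0.5 0 0 5" --pt "0 0 0 0 0 0 5"

```text
t: 11.7
eef_pos: [603.8, 57.3, 96.7]
tcp_rot: [3.141, -0.001, 1.539]
ft_force: [0.1, 13.6, 4.6]
opening: 0.186
grip_force: 30.0
```

jog_arm --pt "0 0 0 0 0 0.5 5" --pt "0 0 0 0 0 0.5 5" --pt "0 0 0 0 0 0 5" --pt "0 0 0 0 0 0 5"

```text
t: 12.2
eef_pos: [603.8, 57.3, 96.7]
tcp_rot: [3.14, -0.001, 1.539]
ft_force: [-1.8, 12.8, 17.0]
opening: 0.187
grip_force: 30.0
```

```bash
python3 - <<'E'
from h import *
s=env.state(); print(s["eef_pos"],s["moment"],s["ft_force"],s["tcp_rot"])
for n in["scene","side"]:
    d=cam(n); np.savez(n+"4.npz",**d); W=world(d)
    K=d["camera_matrix"];p=d["world_to_cam"]@np.array([602,10,50,1]);u,v=int(K[0,2]-K[0,0]*p[0]/p[2]),int(K[1,2]+K[1,1]*p[1]/p[2])
    save(n+"4.png",cv2.resize(d["color"][v-55:v+55,u-75:u+75],None,fx=5,fy=5,interpolation=cv2.INTER_CUBIC))
    for nm,(y0,y1) in dict(cardA=(-40,0),cardB=(100,160)).items():
        m=(abs(W[...,0]-602)>15)&(abs(W[...,0]-602)<60)&(W[...,1]>y0)&(W[...,1]<y1)&(W[...,2]>36)&(W[...,2]<76); P=W[m]
        A=np.c_[P[:,0]-600,P[:,2]-16,np.ones(len(P))]; c=np.linalg.lstsq(A,P[:,1],rcond=None)[0]
        print(n,nm,len(P),np.degrees(np.arctan(c[1])).round(2),c[2].round(1))
E
```

```text
[603.78229256  57.29940503  96.72022703] [ 2.25523327  0.58576609 -0.05543135] [-1.79156762 12.78750161 16.96525977] [ 3.14020279e+00 -1.20765135e-03  1.53939426e+00]
scene cardA 19 -2.02 -16.6
scene cardB 342 -0.8 133.2
side cardA 324 1.6 -24.4
side cardB 7 -9.67 153.8
```

View pics/side4.png

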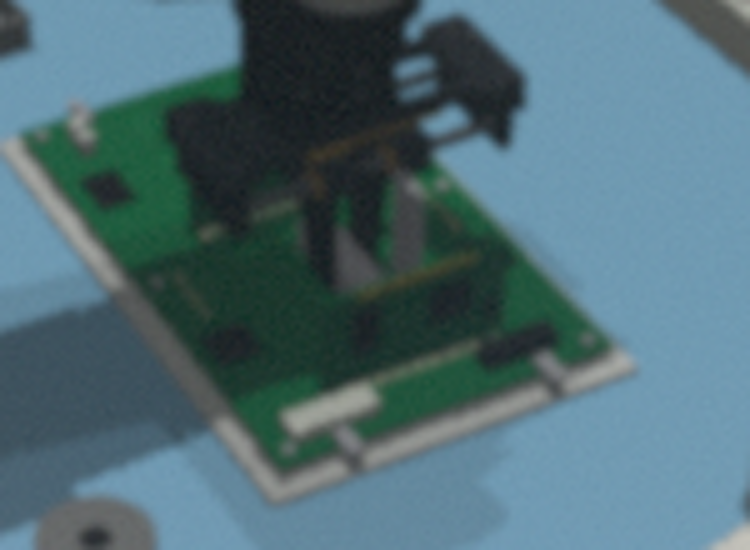

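View pics/scene4.png

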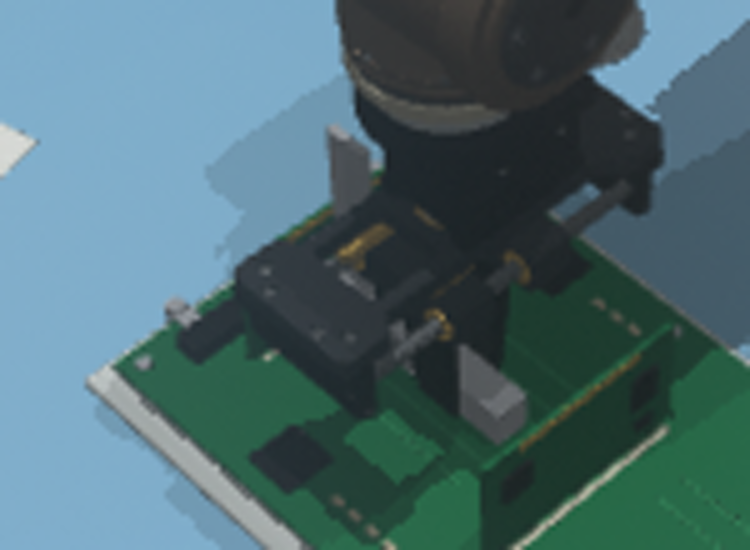

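```bash
python3 - <<'E'
from h import *
def fit(d):
    W=world(d); m=(abs(W[...,0]-605)<54)&(abs(W[...,1]+19)<13)&(W[...,2]>32)&(W[...,2]<75); P=W[m]; k=np.ones(len(P),bool)
    for _ in range(6):
        A=np.c_[P[:,0]-600,P[:,2]-16,np.ones(len(P))]; c=np.linalg.lstsq(A[k],P[k,1],rcond=None)[0]; r=P[:,1]-A@c; k=abs(r)<max(2*np.median(abs(r[k])),1)
    return np.degrees(np.arctan(c[1])),c[2],k.sum()
print(fit(dict(np.load("side0.npz"))),fit(dict(np.load("scene0.npz"))))
R=[];S=[]
for i in range(6):
    d=cam("side"); R.append(fit(d))
print(np.round(R,2),np.mean(R,0)); s=env.state(); print(s["t"],s["ft_force"],s["moment"],s["eef_pos"])
d=dict(np.load("scene4.npz"));W=world(d)
F=W[(abs(W[...,0]-605)<8)&(W[...,1]>60)&(W[...,1]<90)&(W[...,2]>30)&(W[...,2]<42)];print("foot tilt",len(F),np.degrees(np.polyfit(F[:,1],F[:,2],1)[0]),F[:,2].mean())
E
```

```text
(np.float64(8.780228404505031), np.float64(-24.039020988310075), np.int64(220)) (np.float64(7.432183844417272), np.float64(-17.433789576550865), np.int64(254))
[[ 1.600e-01 -2.361e+01  2.130e+02]
 [ 8.200e-01 -2.397e+01  1.760e+02]
 [-5.000e-02 -2.359e+01  2.010e+02]
 [-1.100e-01 -2.365e+01  3.040e+02]
 [ 8.000e-02 -2.340e+01  2.470e+02]
 [ 2.240e+00 -2.475e+01  2.210e+02]] [  0.52444392 -23.8289651  227.        ]
12.6 [-3.26284956 13.76657419 16.22153676] [ 2.29269542  0.56827411 -0.02488591] [603.75222177  57.30021369  96.68231193]
foot tilt 80 1.0639814291636103 34.560393039455235
```

```bash
python3 -c "
from cell import env
print(env.job_done())"
```

```text
the job is handed in; nothing more can be done
None
```

The job is handed in: the gripper is still holding the steel square pressed into the corner, its foot down on the board (about 20 N) and its blade bearing on the tacked card (about 13 N). By the side camera the card reads upright to within about half a degree on average.

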